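Fit a keyed timing pulley to a gearmotor and set it to its timing mark

ROBOT

A 6-joint arm with a two-finger parallel gripper is mounted at the origin on a cart in front of the work surface, level with it; the furniture and walls round the work are solid. World frame = base frame: x ahead of the robot, y to its left, z up, the work surface at z = 0. Lengths are in m, angles in rad, forces in N, time in s.
With the tool pointing down it reaches from about 0.25 to 0.775 m from the base axis. Payload 4 kg.
Tool frame: the origin (TCP) lies at the centre of the arm's flange, where the gripper is bolted on; the fingertips stand 199 mm ahead of it and the grasp point (between the pads) lies 180 mm ahead of it; z points along the fingers, y is the line along which they close (so a half turn about z gives the same grasp; the last joint's range is limited). The gripper opens to 94 mm and grips with 3 to 60 N. Pads are 16 mm wide; open, the fingers measure 119 mm over their backs; the gripper's body (75 mm by 177 mm) begins 78 mm behind the grasp point.
Start: joints at [-1.326, 0.087, 1.371, -0, 1.684, -0.103], TCP at [0.187, -0.517, 0.405] pointing down, gripper open.
Joint ranges: [-3.1, 3.1], [-0.76, 2.03], [0.27, 2.55], [-1.08, 4.22], [0.17, 2.65], [-2.57, 2.57]. Speed limits (rad/s): [2.79, 2.79, 3.14, 3.14, 3.14, 3.14].

INTERFACE

Orientations are given as [roll, pitch, yaw] about the fixed x, y, z axes, in that order (R = Rz(yaw) Ry(pitch) Rx(roll)).
In Python, from bench import observe, snapshot, job_done gives the robot as it stands. The module is installed in compiled form; this text tells all that it offers.
- The arm moves only by the tool apply_moves, never from a script. Its argument "rows" is a list of rows, each a list of 6 numbers: the shift along the tool's x, y, z in mm, then the turn, a rotation vector about the tool's x, y, z in rad. In form: [[dx, dy, dz, ax, ay, az], ...]. A call has 1 to 5 rows; each row shifts and turns the commanded pose from where the row before left it, along the tool's axes as they then stand; what a row does not reach is not made up. A row lasts 1/10 s, in which the tool goes at most 50 mm and 8.59 degrees, less where a joint would pass 70% of its speed; a pose out of reach is approached as far as the arm can. A call with a gripper value outside its range is refused whole. "gripper" is the finger opening in mm, from 0 to 94, set as the call begins (left out, the last holds). The fingers move at their own pace and stop on an object; "newtons" is the grip in N (left out, the last holds). Time passes only in rows, so rows that do not move let the fingers close. It gives the time, the measured TCP pose, the force, the opening and the grip force at its end, in the units of the state.
- observe(): the state, without advancing time (a new reading comes with each control period).
- snapshot(name): name is "scene" or "side" or "wrist"; returns a dict with "frame" (384x512x3 uint8, red, green, blue), "range_z" (384x512 float32, m along the optical axis (not along the pixel's ray), 0 where there is no reading), "K" (3x3 intrinsics, pixels), "world_to_cam" (4x4, takes a point from world to camera coordinates). Camera axes: x right, y down, z forward; pixel columns grow to the right and rows downward; lengths in m; the calibration is good to about 2 mm. A picture is of the moment at which its call begins.
- job_done(): hands the job in; it is judged then, once.
The state is a dict: "time": time; "joints": joint angles; "qd": joint speeds; "tau": joint torques, N m; "tool_pos": TCP position; "tool_rot": TCP orientation; "force": force on the tool from outside, world axes, zero at the start; "torque": the same for the moment, N m; "grip_width": finger opening in m; "grip_force": force on a finger pad.
Only numpy, scipy, OpenCV 4.12 (cv2) and the standard library are available. Lean on these libraries where they do the work, as an engineer would, in place of code of your own. Each camera call takes 0.05 s, during which the arm holds its last target. There are 200 camera calls.

TASK

Fit the loose toothed belt pulley, boss upward, on the gearmotor's upright keyed shaft: turn it gently on the shaft until the tab in its bore drops into the keyway, and let it go fully home on the bearing seat without forcing it. Then turn the seated pulley, and the shaft with it, until the red line on the pulley lines up with the red pointer on the gearbox. Let go of it, and leave the other things on the bench alone.

Things in the scene. Friction and masses are not known exactly. Their poses are not given: they have to be found in the camera images.
- gearmotor: Gearmotor fixed to the bench: grey gearbox 86 x 86 mm, 48 mm tall, with four foot lugs; a black motor can lies behind it along +x (51 mm high, to 135 mm from the shaft). Origin: centre of the gearbox's underside. +z up, -x to the red pointer. Nothing should press the pulley on it with over 40 N.
- shaft_seat (a point): Centre of the flat round bearing seat (65 mm wide) on top of the gearbox, 54 mm above its underside, on the shaft's axis: the pulley's foot must come to rest here. Axes as gearmotor; they do not turn with the shaft.
- shaft_top (a point): Centre of the end face of the thick part of the upright steel shaft, 18 mm above the seat. Shaft 28 mm thick, rim bevelled 1 mm, with one keyway 8 mm wide, 5 mm deep. It turns stiffly (0.13 N m; a hard press can drag it round) and stays as left; these axes do not turn. At the start the keyway faces 0.35 to 1.5 rad anticlockwise (from above) of the pointer, exact angle not measured.
- stud_tip (a point): Tip of the 16 mm stud that rises from the shaft's end face, 44 mm above the seat; tapered to 12 mm in the last 4.5 mm. Axes as gearmotor.
- timing_pointer (a point): Middle of the small flat red pointer on the gearbox lid, 37 mm from the shaft's axis. Axes as gearmotor.
- pulley: Loose bright metal belt pulley, about 200 g, 40 mm tall, standing on its toothed end (20 dark teeth, flanges 62 mm across, 16 mm tall) on the turquoise mat (4.5 mm thick), boss upward. Origin: centre of its underside. +z up along its axis, -x to its red line.
- pulley_boss (a point): Point on the pulley's axis 28 mm above its foot, half-way up the boss where it is gripped. Boss 46 mm across, from 16 mm above the foot to the top at 40 mm, with two flats 38 mm apart, each about 24 mm wide, facing the pulley's +y and -y. Axes as pulley.
- pulley_foot (a point): Centre of the pulley's flat underside. The bore is 29.6 mm, right through, with one tab. So the pulley passes over the stud at any angle, slips a little over the shaft, and stops with its tab on the shaft's end face, its foot 14 mm above the seat; only with the tab over the keyway (to about 0.04 rad) does it go on down. Axes as pulley.
- pulley_tab (a point): Lower inner edge of the tab in the bore: 10.2 mm from the axis on the red line's side (-x), 4 mm above the foot. The tab is 7 mm wide, stands 4.6 mm inward from the bore's wall and is 12 mm tall. Axes as pulley.
- pulley_mark (a point): Middle of the red line on the pulley's upper flange, 27 mm from its axis, 16 mm above the foot, straight outside the tab. Axes as pulley.
- driver: Blue-handled precision screwdriver, 154 mm long, lying on the bench behind the mat; a bystander.
- flux: Flux syringe, 89 mm long, 19 mm thick, lying on the mat's far right corner; a bystander.
- fitting: Small brass fitting, 28 mm long, 11 mm thick, on the bench right of the mat; a bystander.

How it is judged:
By the outcome, as a careful person would: the job done as asked, in the order asked, and still so for the second after the job is handed in, with the robot touching nothing.
It also fails if it takes over 64 s, if anything falls off the work surface, if the arm or the gripper's body presses on something with over 40 N, if the wrist force passes 120 N, or if a joint passes its speed limit or range.

## Working session

There is one attempt and no reset: what is moved stays moved. The work goes in short steps, Python scripts to look and compute and a tool call to move; the robot and the scene stay as the last step left them, time stands still between calls to the robot, and variables do not carry over. Pictures are saved under pics/ and viewed, at most 10 in all, crops included, and the job is handed in when it is done.

Besides the shell and the picture viewer there is one more tool, called after "Emit:" as a command line: name --pt "numbers of a row" for each row, then --argument value for the rest. apply_moves: Moves the arm, as the interface text tells. Its arguments: {"type":"object","properties":{"rows":{"type":"array","items":{"type":"array","items":{"type":"number"}}},"gripper":{"type":"number"},"newtons":{"type":"number"}},"required":["rows"]}

```bash
mkdir -p pics
cat > h.py <<'E'
import numpy as np, cv2
from bench import observe, snapshot, job_done
def save(s,n): cv2.imwrite('pics/'+n,cv2.cvtColor(s['frame'],cv2.COLOR_RGB2BGR))
def ray(s,u,v,z):
    T=s['world_to_cam'];R=T[:3,:3];o=-R.T@T[:3,3]
    d=R.T@np.linalg.inv(s['K'])@np.array([u,v,1.]);return o+d*(z-o[2])/d[2]
def proj(s,p):
    c=s['world_to_cam']@np.append(p,1);q=s['K']@c[:3];return q[:2]/q[2]
def cloud(s):
    z=s['range_z'];v,u=np.mgrid[:384,:512];K=s['K']
    c=np.stack([(u-K[0,2])/K[0,0]*z,(v-K[1,2])/K[1,1]*z,z],-1)
    T=s['world_to_cam'];P=(c-T[:3,3])@T[:3,:3];P[z==0]=np.nan;return P
def red(s):
    f=s['frame'].astype(int);m=((f[...,0]>110)&(f[...,1]<.5*f[...,0])&(f[...,2]<.5*f[...,0])).astype(np.uint8)
    n,l,st,c=cv2.connectedComponentsWithStats(m);return [(st[i,4],c[i]) for i in range(1,n) if st[i,4]>=4]
E
python3 - <<'E'
from h import *
o=observe();print(o['time'],o['tool_pos'],o['tool_rot'],o['force'])
a=[]
for n in ('scene','side'):
    s=snapshot(n);save(s,n+'0.png');P=cloud(s)
    print(n,[(k,c.round(1),P[int(c[1]+.5),int(c[0]+.5)].round(3)) for k,c in red(s)])
E
```

```text
0.0 [ 0.18743881 -0.51694525  0.40353336] [-3.13944963e+00 -2.58948920e-04  3.47806509e-01] [0.1614793  0.67690769 0.70975778]
scene [(np.int32(5), array([209., 114.]), array([ 0.868, -0.028,  0.201])), (np.int32(4), array([234.2, 145.8]), array([ 0.958, -0.164,  0.028])), (np.int32(299), array([295.2, 166.1]), array([ 0.672, -0.239,  0.045])), (np.int32(9), array([263.1, 154.8]), array([ 0.823, -0.207,  0.034])), (np.int32(94), array([379.5, 203.4]), array([ 0.358, -0.318,  0.039]))]
side [(np.int32(27), array([384. , 239.1]), array([ 0.741, -0.453,  0.287])), (np.int32(71), array([383.3, 251.8]), array([ 0.743, -0.452,  0.265])), (np.int32(2506), array([319.8, 289. ]), array([ 0.68 , -0.252,  0.001])), (np.int32(67), array([376.6, 285.8]), array([ 0.744, -0.45 ,  0.202])), (np.int32(250), array([164.7, 291.3]), array([ 0.375, -0.33 ,  0.04 ]))]
```

View pics/scene0.png

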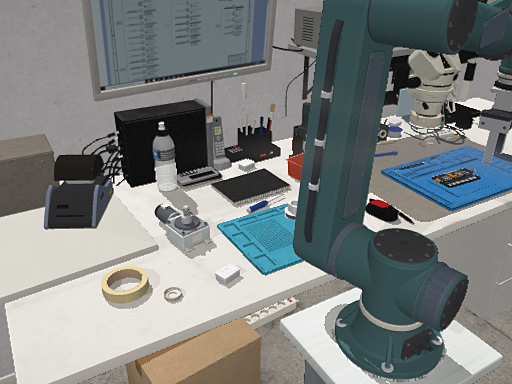

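View pics/side0.png

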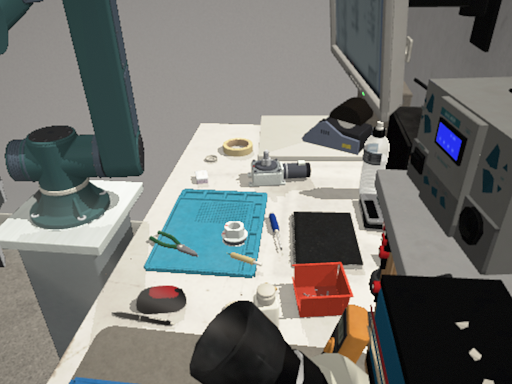

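The scene view shows the gearmotor at about (187,228) with its motor can at (165,212). The side view shows the gearmotor at (266,172) and the pulley at (234,232) on the mat.

Run:
```python
from h import *
for n,(u,v),r in (('side',(234,232),18),('side',(266,172),25),('scene',(187,228),28)):
    s=snapshot(n);P=cloud(s)[v-r:v+r,u-r:u+r].reshape(-1,3);P=P[np.isfinite(P[:,0])]
    for lo,hi in ((.012,.03),(.037,.043),(.043,.046),(.046,.052),(.052,.058),(.07,.08),(.094,.105)):
        q=P[(P[:,2]>lo)&(P[:,2]<hi)]
        if len(q): print(n,lo,len(q),q.min(0).round(3),q.max(0).round(3),np.median(q,0).round(3))
```

```text
side 0.012 221 [ 0.445 -0.135  0.012] [ 0.506 -0.084  0.029] [ 0.478 -0.121  0.022]
side 0.037 68 [ 0.455 -0.124  0.037] [ 0.499 -0.084  0.043] [ 0.475 -0.118  0.041]
side 0.043 77 [ 0.453 -0.122  0.043] [ 0.498 -0.084  0.046] [ 0.475 -0.106  0.045]
side 0.046 20 [ 0.455 -0.12   0.046] [ 0.495 -0.086  0.048] [ 0.483 -0.092  0.047]
side 0.012 345 [0.426 0.083 0.012] [0.599 0.399 0.03 ] [0.536 0.181 0.022]
side 0.037 150 [0.479 0.157 0.037] [0.598 0.363 0.043] [0.55  0.199 0.039]
side 0.043 55 [0.477 0.16  0.043] [0.598 0.239 0.046] [0.55  0.178 0.045]
side 0.046 215 [0.481 0.158 0.046] [0.597 0.252 0.052] [0.546 0.191 0.049]
side 0.052 154 [0.481 0.164 0.052] [0.594 0.248 0.058] [0.525 0.198 0.054]
side 0.07 34 [0.511 0.192 0.07 ] [0.536 0.211 0.08 ] [0.525 0.2   0.073]
side 0.094 14 [0.518 0.199 0.094] [0.529 0.212 0.101] [0.524 0.203 0.097]
scene 0.012 284 [0.463 0.159 0.012] [0.621 0.256 0.03 ] [0.482 0.231 0.021]
scene 0.037 162 [0.47  0.16  0.037] [0.626 0.255 0.043] [0.488 0.236 0.04 ]
scene 0.043 137 [0.472 0.164 0.043] [0.653 0.254 0.046] [0.541 0.231 0.045]
scene 0.046 334 [0.472 0.164 0.046] [0.649 0.251 0.052] [0.523 0.222 0.048]
scene 0.052 193 [0.478 0.165 0.052] [0.635 0.25  0.058] [0.514 0.218 0.053]
scene 0.07 37 [0.507 0.195 0.07 ] [0.528 0.22  0.079] [0.514 0.21  0.073]
scene 0.094 16 [0.513 0.201 0.094] [0.524 0.213 0.098] [0.518 0.207 0.096]
```

Emit:
apply_moves --pt "34 -24 3 0 0 0" --pt "34 -24 3 0 0 0" --pt "34 -24 3 0 0 0" --pt "34 -24 3 0 0 0" --pt "34 -24 3 0 0 0" --gripper 94

```text
time: 0.75
tool_pos: [0.3069, -0.3448, 0.3895]
tool_rot: [3.141, -0.0, 0.347]
force: [0.7, 0.1, 0.4]
grip_width: 0.0939
grip_force: 0.0
```

Emit:
apply_moves --pt "34 -24 3 0 0 0" --pt "34 -24 3 0 0 0" --pt "34 -24 3 0 0 0" --pt "34 -24 3 0 0 0" --pt "34 -24 3 0 0 0"

```text
time: 1.25
tool_pos: [0.4259, -0.1739, 0.3747]
tool_rot: [3.141, -0.0, 0.348]
force: [0.6, -0.6, -0.9]
grip_width: 0.0939
grip_force: 0.0
```

Run:
```python
from h import *
o=observe();print(o['time'],o['tool_pos'],o['tool_rot'],o['joints'])
s=snapshot('wrist');save(s,'w1.png');T=s['world_to_cam'];print(-T[:3,:3].T@T[:3,3],T[:3,:3].round(2));print(proj(s,[.476,-.104,.04]),proj(s,[.522,.206,.06]))
print(red(s))
```

```text
1.25 [ 0.42588233 -0.17394615  0.37465958] [ 3.14104592e+00 -3.07229635e-04  3.47708517e-01] [-5.11063605e-01 -1.07450724e-01  1.62293662e+00 -1.24820057e-04
  1.62549212e+00  7.12017427e-01]
[ 0.49542712 -0.14902917  0.35500062] [[ 0.34 -0.94  0.  ]
 [-0.91 -0.33  0.25]
 [-0.24 -0.09 -0.97]]
[210.86743202 118.16041456] [-107.25619425  -52.2697751 ]
[(np.int32(2135), array([423.97704918,  23.38360656])), (np.int32(229), array([495.03930131,  22.03930131])), (np.int32(13), array([206.07692308, 134.53846154])), (np.int32(7), array([207.57142857, 141.71428571])), (np.int32(62), array([340.98387097, 272.91935484]))]
```

View pics/w1.png

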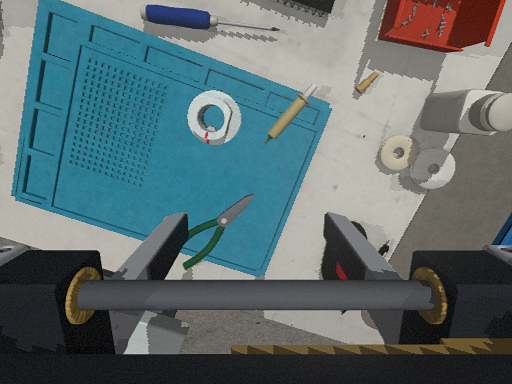

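```bash
cat >> h.py <<'E'
def pulley(s,c,zf,zr=None):
    "centre from flange outline (white/grey points at given height), red direction"
    P=cloud(s);d=np.hypot(P[...,0]-c[0],P[...,1]-c[1])
    out={}
    for nm,z in (('flange',zf+.016),('top',zf+.040)):
        m=((abs(P[...,2]-z)<.004)&(d<.045)).astype(np.uint8)
        cs,_=cv2.findContours(m,cv2.RETR_EXTERNAL,cv2.CHAIN_APPROX_NONE)
        if not cs: continue
        h=cv2.convexHull(max(cs,key=cv2.contourArea))[:,0]
        W=np.array([ray(s,u,v,z)[:2] for u,v in h],np.float32)
        e=cv2.minEnclosingCircle(W);out[nm]=(np.round(e[0],4),round(e[1],4),int(m.sum()))
    for k,p in red(s):
        w=ray(s,*p,zf+.016)
        if np.hypot(*(w[:2]-c))<.04: out[('red',int(k))]=w.round(4)
    return out
E
python3 - <<'E'
from h import *
s=snapshot('wrist');print(pulley(s,[.476,-.104],.0045))
cv2.imwrite('pics/w1c.png',cv2.resize(cv2.cvtColor(s['frame'][70:170,160:270],4),None,fx=5,fy=5,interpolation=2))
E
```

```text
{'flange': (array([ 0.4762, -0.104 ]), 0.0311, 963), 'top': (array([ 0.4762, -0.1041]), 0.0231, 748), ('red', 12): array([ 0.4547, -0.102 ,  0.0205]), ('red', 6): array([ 0.448 , -0.1054,  0.0205])}
```

View pics/w1c.png

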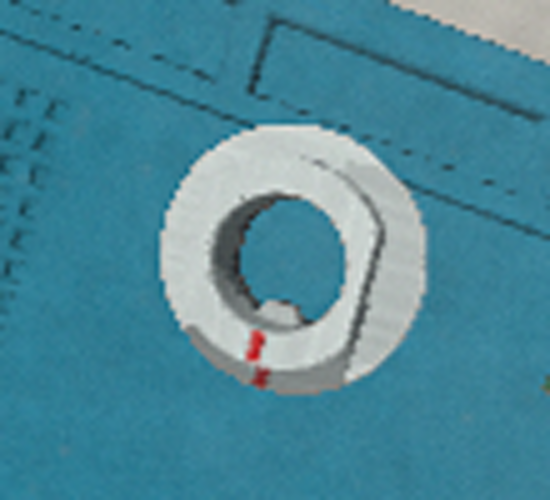

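The crop shows the tab at about (285,312), a red line on the boss top at (257,345) and one on the flange at (261,378). That puts the pulley centre at (0.4762, -0.104) with a yaw of about 0.06.

Emit:
apply_moves --pt "24 -16 20 0 0 0" --pt "24 -16 20 0 0 0" --pt "23 -16 20 0 0 0" --pt "0 0 20 0 0 0.144" --pt "0 0 14 0 0 0.144"

```text
time: 1.85
tool_pos: [0.4755, -0.1061, 0.279]
tool_rot: [-3.141, 0.002, 0.055]
force: [-0.3, 0.6, -0.7]
grip_width: 0.094
grip_force: 0.0
```

Run:
```python
from h import *
o=observe();print(o['time'],o['tool_pos'],o['tool_rot'],o['qd'])
s=snapshot('wrist');print(pulley(s,[.476,-.104],.0045))
o=observe();print(o['time'],o['tool_pos'],o['tool_rot'])
```

```text
1.85 [ 0.4754616  -0.10608566  0.27900875] [-3.14134635e+00  2.26905728e-03  5.50977094e-02] [-0.01849095  0.09713922  0.17811118 -0.0031776  -0.2852896   1.42432443]
{'flange': (array([ 0.4763, -0.1038]), 0.0312, 1437), 'top': (array([ 0.4768, -0.1037]), 0.0233, 1276), ('red', 22): array([ 0.4468, -0.1053,  0.0205])}
1.9 [ 0.47465775 -0.10622181  0.27673249] [-3.13984174  0.00612938  0.0505692 ]
```

Emit:
apply_moves --pt "1.5 -2 15 0 0 0" --pt "0 0 20 0 0 0" --pt "0 0 15 0 0 0" --pt "0 0 5 0 0 0" --pt "0 0 0 0 0 0"

```text
time: 2.4
tool_pos: [0.4768, -0.1047, 0.2253]
tool_rot: [-3.141, 0.001, 0.06]
force: [0.5, -0.0, 1.2]
grip_width: 0.0941
grip_force: 0.0
```

Emit:
apply_moves --pt "0 0 3 0 0 0" --pt "0 0 0 0 0 0" --pt "0 0 0 0 0 0" --pt "0 0 0 0 0 0" --pt "0 0 0 0 0 0" --gripper 30 --newtons 25

```text
time: 2.9
tool_pos: [0.4772, -0.1041, 0.223]
tool_rot: [3.141, -0.001, 0.06]
force: [0.5, 0.5, 0.4]
grip_width: 0.0571
grip_force: 0.0
```

Emit:
apply_moves --pt "0 0 0 0 0 0" --pt "0 0 0 0 0 0" --pt "0 0 0 0 0 0"

```text
time: 3.2
tool_pos: [0.4771, -0.1041, 0.2227]
tool_rot: [-3.142, 0.0, 0.06]
force: [0.6, -0.2, 0.7]
grip_width: 0.0377
grip_force: 25.0
```

Emit:
apply_moves --pt "0 0 -15 0 0 0" --pt "0 0 -30 0 0 0" --pt "0 0 -35 0 0 0" --pt "0 0 -35 0 0 0" --pt "0 -20 -20 0 0 0"

```text
time: 3.7
tool_pos: [0.4762, -0.0854, 0.3603]
tool_rot: [3.139, -0.003, 0.057]
force: [1.3, 0.1, -2.0]
grip_width: 0.0377
grip_force: 25.0
```

Emit:
apply_moves --pt "-2 -40 0 0 0 0" --pt "-2 -40 0 0 0 0" --pt "-2 -40 0 0 0 0" --pt "-2 -40 0 0 0 0" --pt "-2 -40 0 0 0 0"

```text
time: 4.2
tool_pos: [0.4533, 0.1163, 0.357]
tool_rot: [3.141, 0.001, 0.06]
force: [0.2, 0.7, -2.6]
grip_width: 0.0378
grip_force: 25.0
```

Emit:
apply_moves --pt "0 -40 0 0 0 0" --pt "0 -40 0 0 0 0" --pt "0 -10 0 0 0 0" --pt "0 0 0 0 0 0"

```text
time: 4.6
tool_pos: [0.4482, 0.2058, 0.3568]
tool_rot: [3.141, 0.002, 0.063]
force: [0.5, -1.3, -2.4]
grip_width: 0.0381
grip_force: 25.0
```

Run:
```python
from h import *
o=observe();print(o['time'],o['tool_pos'],o['tool_rot'],o['force'],o['grip_width'],o['joints'])
s=snapshot('wrist');save(s,'w2.png');np.savez('w2.npz',**s)
P=cloud(s)
print([(k,c.round(1),P[int(c[1]+.5),int(c[0]+.5)].round(3)) for k,c in red(s)])
print(proj(s,[.522,.206,.054]))
```

```text
4.6 [0.44816858 0.20583158 0.35681309] [3.14075340e+00 1.62045872e-03 6.28269412e-02] [ 0.51748583 -1.30699037 -2.41890087] 0.03810515748838354 [ 3.15644168e-01 -2.46278037e-02  1.58047210e+00 -4.07303412e-04
  1.58752722e+00  1.82360642e+00]
[(np.int32(19), array([263.8, 150.4]), array([0.487, 0.199, 0.049])), (np.int32(39), array([255.6, 266.9]), array([0.429, 0.204, 0.18 ]))]
[259.57020648 115.09735693]
```

View pics/w2.png

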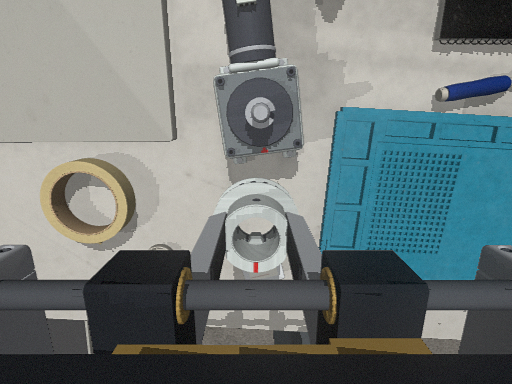

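The wrist view shows the gearbox seat at (260,113), the red pointer at (264,150), and the held pulley with its red line at (256,267). Next I'll fit the seat, shaft and keyway.

Run:
```python
from h import *
s=dict(np.load('w2.npz'));P=cloud(s);f=s['frame']
d=np.hypot(P[...,0]-.522,P[...,1]-.206)
for z,tol,r in ((.054,.003,.045),(.072,.004,.025),(.098,.003,.02)):
    m=((abs(P[...,2]-z)<tol)&(d<r)).astype(np.uint8);cs,_=cv2.findContours(m,0,1)
    h=cv2.convexHull(max(cs,key=cv2.contourArea))[:,0];W=np.array([ray(s,u,v,z)[:2] for u,v in h],np.float32)
    print(z,m.sum(),cv2.minEnclosingCircle(W))
# pointer
p=ray(s,263.8,150.4,.049);print('pointer',p)
# lid corners rect
m=((abs(P[...,2]-.048)<.003)&(d<.075)).astype(np.uint8);cs,_=cv2.findContours(m,0,1)
c=max(cs,key=cv2.contourArea)[:,0];W=np.array([ray(s,u,v,.048)[:2] for u,v in c],np.float32);print(cv2.minAreaRect(W))
# held pulley: red and top ring
zf=.3568-.2185;m=((abs(P[...,2]-(zf+.016))<.006)).astype(np.uint8);print('held z near red',P[262:272,256,2].round(4))
g=cv2.cvtColor(f[78:160,215:305],4);h2=cv2.cvtColor(f[175:280,205:305],4)
a=cv2.resize(g,None,fx=5,fy=5,interpolation=2);cv2.imwrite('pics/w2c.png',a)
```

```text
0.054 2859 ((0.5241410136222839, 0.20622782409191132), 0.03289981558918953)
0.072 395 ((0.5242557525634766, 0.20641522109508514), 0.013964641839265823)
0.098 248 ((0.5241996049880981, 0.20671528577804565), 0.007645996753126383)
pointer [0.48685071 0.19923744 0.049     ]
((0.5239551663398743, 0.20654796063899994), (0.08006729930639267, 0.08086799085140228), 10.931954383850098)
held z near red [0.1789 0.18   0.18   0.1804 0.1785 0.1796 0.1786 0.1801 0.1796 0.1798]
```

View pics/w2c.png

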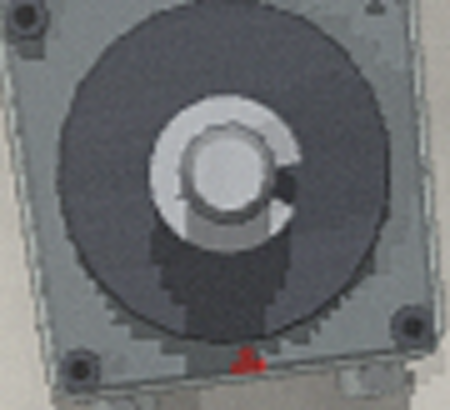

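Run:
```python
from h import *
s=dict(np.load('w2.npz'));P=cloud(s);f=s['frame'].astype(int)
C=np.array([.5242,.2064])
# keyway: dark pixels in shaft-top annulus 9.5..13 mm at z .072
v,u=np.mgrid[80:150,220:300];W=np.array([ray(s,a,b,.072)[:2] for a,b in zip(u.ravel(),v.ravel())])-C
r=np.hypot(*W.T);g=f[80:150,220:300].mean(-1).ravel();an=(np.arctan2(W[:,1],W[:,0])-np.pi-.191)%(2*np.pi)
m=(r>.0095)&(r<.013)
for lo in np.arange(0.3,2.4,.1):
    k=m&(an>=lo)&(an<lo+.1);print(round(lo,1),g[k].mean().round(),end=' | ')
k=m&(g<95)&(an<2.4);print('\nkey angle from pointer',an[k].mean(),k.sum())
# held top ring
for z in (.179,.18):
    v,u=np.nonzero((abs(P[...,2]-.1795)<.0025)&(np.hypot(P[...,0]-.448,P[...,1]-.206)<.03)&(f.min(-1)>150))
    W=np.array([ray(s,a,b,z)[:2] for a,b in zip(u,v)],np.float32);print('held',cv2.minEnclosingCircle(W),len(W),W.mean(0))
print('red',ray(s,255.6,266.9,.1795))
```

```text
0.3 116.0 | 0.4 117.0 | 0.5 114.0 | 0.6 130.0 | 0.7 158.0 | 0.8 148.0 | 0.9 159.0 | 1.0 79.0 | 1.1 52.0 | 1.2 55.0 | 1.3 56.0 | 1.4 62.0 | 1.5 84.0 | 1.6 156.0 | 1.7 159.0 | 1.8 148.0 | 1.9 159.0 | 2.0 158.0 | 2.1 158.0 | 2.2 149.0 | 2.3 159.0 | 
key angle from pointer 1.3085526317661 28
held ((0.44753342866897583, 0.2055283486843109), 0.023020774126052856) 1861 [0.44901258 0.20562413]
held ((0.4480040967464447, 0.20555926859378815), 0.022875746712088585) 1861 [0.44947413 0.20565441]
red [0.42856143 0.20443363 0.1795    ]
```

Emit:
apply_moves --pt "30 2 0 0 0 0" --pt "30 1 0 0 0 0" --pt "16 1 0 0 0 0" --pt "0 0 0 0 0 -0.12" --pt "0 0 0 0 0 -0.135"

```text
time: 5.15
tool_pos: [0.5257, 0.203, 0.3569]
tool_rot: [3.141, 0.002, 0.317]
force: [0.4, 0.5, -2.3]
grip_width: 0.0377
grip_force: 25.0
```

Emit:
apply_moves --pt "0 0 0 0 0 -0.135" --pt "0 0 0 0 0 -0.135" --pt "0 0 0 0 0 -0.135" --pt "0 0 0 0 0 -0.135" --pt "0 0 0 0 0 -0.135"

```text
time: 5.65
tool_pos: [0.5251, 0.2031, 0.3573]
tool_rot: [3.141, 0.001, 0.993]
force: [-0.5, -0.2, -1.9]
grip_width: 0.0378
grip_force: 25.0
```

Emit:
apply_moves --pt "0 0 0 0 0 -0.135" --pt "0 0 0 0 0 -0.135" --pt "0 0 0 0 0 -0.135" --pt "0 0 0 0 0 0" --pt "0 0 0 0 0 0"

```text
time: 6.15
tool_pos: [0.5249, 0.2039, 0.3574]
tool_rot: [-3.141, 0.001, 1.39]
force: [-0.2, -0.3, -2.4]
grip_width: 0.038
grip_force: 25.0
```

Run:
```python
from h import *
o=observe();print(o['time'],o['tool_pos'],o['tool_rot'],o['force'],o['torque'])
s=snapshot('side');save(s,'s2.png')
```

```text
6.15 [0.52492606 0.20388069 0.35744857] [-3.14135724e+00  7.28578604e-04  1.39001543e+00] [-0.18877656 -0.27220055 -2.40320069] [-0.00924001 -0.01502849 -0.01573275]
```

Emit:
apply_moves --pt "2.3 -1.1 10 0 0 0" --pt "0 0 15 0 0 0" --pt "0 0 8 0 0 0" --pt "0 0 0 0 0 0" --pt "0 0 0 0 0 0"

```text
time: 6.7
tool_pos: [0.5239, 0.2078, 0.3239]
tool_rot: [-3.14, 0.001, 1.395]
force: [-0.9, 0.6, -2.0]
grip_width: 0.0378
grip_force: 25.0
```

Run:
```python
from h import *
o=observe();print(o['time'],o['tool_pos'],o['tool_rot'],o['force'],o['torque'])
s=snapshot('wrist');save(s,'w3.png');P=cloud(s);C=np.array([.5242,.2064]);d=np.hypot(P[...,0]-C[0],P[...,1]-C[1])
print([(k,c.round(1),P[int(c[1]+.5),int(c[0]+.5)].round(3)) for k,c in red(s)])
f=s['frame'].astype(int);z=o['tool_pos'][2]-.2182+.04
v,u=np.nonzero((abs(P[...,2]-z)<.0025)&(d<.03)&(f.min(-1)>150))
W=np.array([ray(s,a,b,z)[:2] for a,b in zip(u,v)],np.float32);print('held',cv2.minEnclosingCircle(W),len(W))
m=(abs(P[...,2]-.098)<.004)&(d<.012)
v,u=np.nonzero(m);print(m.sum())
if m.sum()>20:
  W=np.array([ray(s,a,b,.098)[:2] for a,b in zip(u,v)],np.float32);print('stud',cv2.minEnclosingCircle(W))
```

```text
6.7 [0.52387183 0.2077724  0.32393274] [-3.14047390e+00  6.70301111e-04  1.39482902e+00] [-0.9303413   0.57437367 -1.98182541] [ 0.01470282 -0.03717854 -0.03665337]
[(np.int32(36), array([255.5, 267. ]), array([0.521, 0.188, 0.147]))]
held ((0.5242785811424255, 0.20613999664783478), 0.02300841733813286) 462
28
stud ((0.5231233835220337, 0.20190051198005676), 0.004461874254047871)
```

View pics/w3.png

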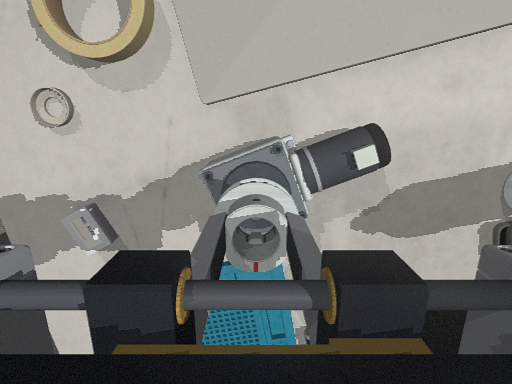

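The wrist view shows the pulley held level above the stud, with its red line at (255,267). I'll average a few readings before inserting.

Emit:
apply_moves --pt "0 0 0 0 0 0" --pt "0 0 0 0 0 0"

```text
time: 6.95
tool_pos: [0.5241, 0.2078, 0.3254]
tool_rot: [3.14, -0.0, 1.395]
force: [0.2, -0.6, -2.1]
grip_width: 0.0377
grip_force: 25.0
```

Run:
```python
from h import *
C=np.array([.5242,.2064])
for i in range(5):
    s=snapshot('wrist');o=observe();P=cloud(s);d=np.hypot(P[...,0]-C[0],P[...,1]-C[1])
    f=s['frame'].astype(int);z=.3235-.2182+.04
    v,u=np.nonzero((abs(P[...,2]-z)<.0025)&(d<.03)&(f.min(-1)>150))
    W=np.array([ray(s,a,b,z)[:2] for a,b in zip(u,v)],np.float32);print(o['tool_pos'].round(4),o['tool_rot'].round(4),np.round(cv2.minEnclosingCircle(W)[0],4))
# lid-based check of the shaft axis from this view: lid rectangle and seat
m=((abs(P[...,2]-.048)<.003)&(d<.07)).astype(np.uint8);cs,_=cv2.findContours(m,0,1);print(m.sum())
```

```text
[0.5241 0.2077 0.3253] [ 3.1405e+00 -4.0000e-04  1.3948e+00] [0.5247 0.2054]
[0.5241 0.2077 0.3252] [ 3.1407e+00 -3.0000e-04  1.3948e+00] [0.5247 0.2054]
[0.524  0.2077 0.3251] [ 3.1408e+00 -3.0000e-04  1.3948e+00] [0.5247 0.2054]
[0.524  0.2077 0.3249] [ 3.1411e+00 -1.0000e-04  1.3948e+00] [0.5245 0.2055]
[0.524  0.2077 0.3249] [ 3.1412e+00 -1.0000e-04  1.3948e+00] [0.5246 0.2055]
2869
```

Emit:
apply_moves --pt "0 0 10 0 0 0" --pt "0 0 12 0 0 0" --pt "0 0 8 0 0 0" --pt "0 0 0 0 0 0" --pt "0 0 0 0 0 0"

```text
time: 7.7
tool_pos: [0.5239, 0.2077, 0.2939]
tool_rot: [-3.14, 0.001, 1.395]
force: [-0.7, 0.7, -1.4]
grip_width: 0.0377
grip_force: 25.0
```

Run:
```python
from h import *
C=np.array([.5242,.2064])
for i in range(2):
    s=snapshot('wrist');o=observe();print(o['tool_pos'].round(4),o['tool_rot'].round(4),o['force'].round(2),o['torque'].round(3))
save(s,'w4.png')
P=cloud(s)
# full-resolution ring outline: non-dark bright boss via depth only, compare bore vs stud
d=np.hypot(P[...,0]-C[0],P[...,1]-C[1])
for nm,z,t,r in (('stud',.098,.003,.011),('top',o['tool_pos'][2]-.2182+.04,.003,.028)):
    m=(abs(P[...,2]-z)<t)&(d<r);v,u=np.nonzero(m);print(nm,m.sum(),end=' ')
    if m.sum()>10:
        W=np.array([ray(s,a,b,z)[:2] for a,b in zip(u,v)],np.float32);print(cv2.minEnclosingCircle(W),W.min(0),W.max(0))
cv2.imwrite('pics/w4c.png',cv2.resize(cv2.cvtColor(s['frame'][170:285,195:315],4),None,fx=5,fy=5,interpolation=2))
```

```text
[0.5241 0.2077 0.2946] [-3.1416e+00  1.0000e-04  1.3948e+00] [ 0.18 -0.01 -2.35] [-0.009 -0.043  0.02 ]
[0.5242 0.2077 0.295 ] [ 3.1409e+00 -3.0000e-04  1.3948e+00] [-0.38  0.02 -1.88] [-0.062 -0.1    0.029]
stud 314 ((0.5245855450630188, 0.207594633102417), 0.0077638267539441586) [0.5171982  0.20049031] [0.531891   0.21400744]
top 2222 ((0.5248743891716003, 0.2102241963148117), 0.026724256575107574) [0.5006048  0.18352585] [0.55134803 0.22987564]
```

View pics/w4c.png

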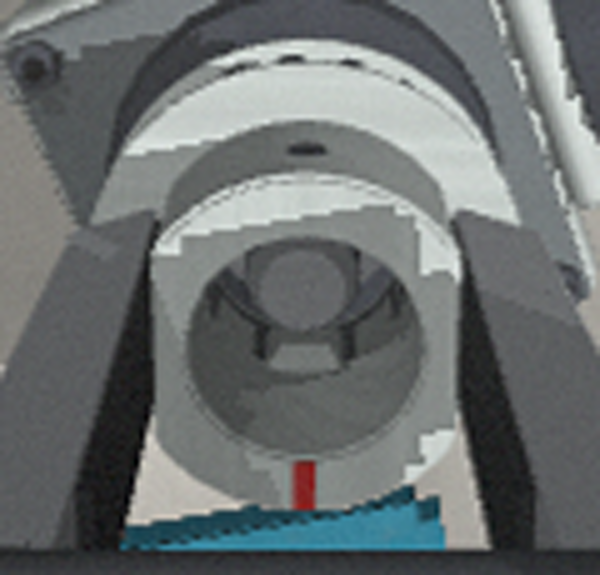

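The crop shows the stud at (304,290) centred left to right in the bore, which spans about x 188–425 and y 237–460. The tab is at (307,355).

Run:
```python
from h import *
s=snapshot('wrist');o=observe();print(o['tool_pos'].round(4),o['force'].round(2))
z=o['tool_pos'][2]-.2182+.04
q=lambda x,y:ray(s,195+(x-2)/5,170+(y-2)/5,z)[:2]
t,b,l,r=q(306,237),q(306,460),q(188,350),q(425,350)
print((t+b)/2,np.linalg.norm(t-b),(l+r)/2,np.linalg.norm(l-r));t,b=q(306,172),q(306,510);print((t+b)/2,np.linalg.norm(t-b))
```

```text
[0.5242 0.2078 0.2952] [ 0.04 -0.21 -1.33]
[0.52471714 0.20584147] 0.030149713568596775 [0.52480284 0.20595963] 0.029475755641240067
[0.52481981 0.20641365] 0.04559070848954615
```

Emit:
apply_moves --pt "0.7 0 2 0 0 0" --pt "0 0 2 0 0 0" --pt "0 0 1.5 0 0 0" --pt "0 0 0 0 0 0"

```text
time: 8.25
tool_pos: [0.524, 0.2084, 0.2887]
tool_rot: [-3.141, 0.0, 1.395]
force: [-0.7, -0.9, -2.4]
grip_width: 0.0377
grip_force: 25.0
```

Emit:
apply_moves --pt "0 0 1 0 0 0" --pt "0 0 1 0 0 0" --pt "0 0 0 0 0 0"

```text
time: 8.55
tool_pos: [0.5241, 0.2084, 0.2869]
tool_rot: [-3.141, 0.0, 1.395]
force: [0.1, -0.8, -2.3]
grip_width: 0.0379
grip_force: 25.0
```

Emit:
apply_moves --pt "0 0 1 0 0 0" --pt "0 0 0.5 0 0 0" --pt "0 0 0 0 0 0"

```text
time: 8.85
tool_pos: [0.5242, 0.2084, 0.2858]
tool_rot: [3.141, -0.0, 1.395]
force: [0.3, 0.5, -1.7]
grip_width: 0.0378
grip_force: 25.0
```

Emit:
apply_moves --pt "0 0 0.5 0 0 0" --pt "0 0 0.5 0 0 0" --pt "0 0 0 0 0 0"

```text
time: 9.15
tool_pos: [0.5242, 0.2083, 0.2847]
tool_rot: [3.141, -0.0, 1.395]
force: [1.5, -0.9, -1.8]
grip_width: 0.0378
grip_force: 25.0
```

Emit:
apply_moves --pt "0 0 0.5 0 0 0" --pt "0 0 0.5 0 0 0" --pt "0 0 0 0 0 0"

```text
time: 9.45
tool_pos: [0.5243, 0.2084, 0.2838]
tool_rot: [3.141, -0.0, 1.395]
force: [1.7, -0.7, -1.3]
grip_width: 0.0379
grip_force: 25.0
```

Emit:
apply_moves --pt "0 0 0.5 0 0 0" --pt "0 0 0.5 0 0 0" --pt "0 0 0 0 0 0"

```text
time: 9.75
tool_pos: [0.5243, 0.2084, 0.2828]
tool_rot: [3.141, -0.0, 1.395]
force: [2.1, -0.2, -0.4]
grip_width: 0.0378
grip_force: 25.0
```

Run:
```python
from h import *
s=snapshot('wrist');o=observe();print(o['time'],o['tool_pos'].round(4),o['tool_rot'].round(4),o['force'].round(2),o['torque'].round(3))
P=cloud(s)
cs=cv2.resize(cv2.cvtColor(s['frame'][170:285,195:315],4),None,fx=5,fy=5,interpolation=2);cv2.imwrite('pics/w5c.png',cs)
m=P[255:260,225:290,2];print('boss top z',np.nanmedian(P[262:270,252:260,2]),'flange',np.nanmedian(P[184:192,245:265,2]))
```

```text
9.8 [0.5243 0.2083 0.2828] [ 3.1408 -0.      1.3948] [ 3.06 -1.25 -1.55] [-0.127 -0.52   0.02 ]
boss top z 0.105198673878206 flange 0.08095792327166965
```

View pics/w5c.png

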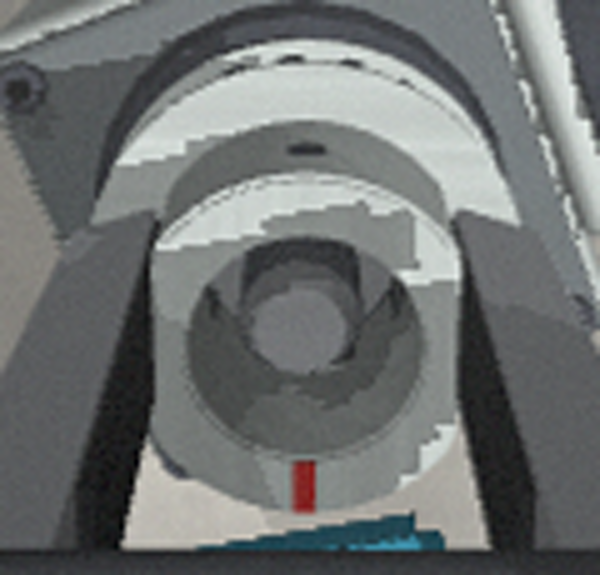

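The crop shows the foot about 11 mm above the seat, so the tab is already entering the keyway. The stud sits slightly left at (299,330) and a small side force is building. I'll ease it round anticlockwise.

Emit:
apply_moves --pt "0 0 0 0 0 -0.03" --pt "0 0 0 0 0 0" --pt "0 0 0 0 0 0"

```text
time: 10.1
tool_pos: [0.5241, 0.2084, 0.2827]
tool_rot: [3.141, -0.0, 1.425]
force: [1.8, 0.5, -1.8]
grip_width: 0.0382
grip_force: 25.0
```

Emit:
apply_moves --pt "0 0 0 0 0 -0.03" --pt "0 0 0 0 0 0" --pt "0 0 0 0 0 0"

```text
time: 10.4
tool_pos: [0.5239, 0.2084, 0.2824]
tool_rot: [-3.141, 0.0, 1.455]
force: [0.6, 0.2, -1.2]
grip_width: 0.0377
grip_force: 25.0
```

Run:
```python
from h import *
s=snapshot('side');o=observe();print(o['time'],o['tool_pos'].round(4),o['tool_rot'].round(4),o['force'].round(2),o['torque'].round(3))
```

```text
10.45 [0.5239 0.2084 0.2824] [-3.1409e+00  2.0000e-04  1.4549e+00] [ 0.41  0.46 -0.79] [ 0.008 -0.273  0.031]
```

Side force is falling, so the keyway estimate holds. I'll descend slowly.

Emit:
apply_moves --pt "0 0 0.5 0 0 -0.02" --pt "0 0 0.5 0 0 0" --pt "0 0 0.5 0 0 0" --pt "0 0 0 0 0 0"

```text
time: 10.85
tool_pos: [0.5239, 0.2084, 0.2808]
tool_rot: [-3.141, 0.0, 1.475]
force: [0.6, 0.3, -1.5]
grip_width: 0.038
grip_force: 25.0
```

Emit:
apply_moves --pt "0 0 0.5 0 0 0" --pt "0 0 0.5 0 0 0" --pt "0 0 0.5 0 0 0" --pt "0 0 0 0 0 0"

```text
time: 11.25
tool_pos: [0.5241, 0.2084, 0.2795]
tool_rot: [-3.141, 0.0, 1.475]
force: [0.1, -0.4, -2.9]
grip_width: 0.0376
grip_force: 25.0
```

Free descent, 7 mm past the stop. Seating should occur at TCP about 0.272.

Emit:
apply_moves --pt "0 0 0.8 0 0 0" --pt "0 0 0.8 0 0 0" --pt "0 0 0.8 0 0 0" --pt "0 0 0.6 0 0 0" --pt "0 0 0 0 0 0"

```text
time: 11.75
tool_pos: [0.524, 0.2084, 0.2765]
tool_rot: [-3.141, 0.0, 1.475]
force: [0.5, -0.1, -1.9]
grip_width: 0.0378
grip_force: 25.0
```

Emit:
apply_moves --pt "0 0 0.8 0 0 0" --pt "0 0 0.8 0 0 0" --pt "0 0 0.8 0 0 0" --pt "0 0 0 0 0 0"

```text
time: 12.15
tool_pos: [0.5241, 0.2084, 0.2741]
tool_rot: [-3.141, 0.0, 1.475]
force: [-0.5, -0.3, -2.7]
grip_width: 0.0379
grip_force: 25.0
```

Emit:
apply_moves --pt "0 0 0.6 0 0 0" --pt "0 0 0.6 0 0 0" --pt "0 0 0 0 0 0"

```text
time: 12.45
tool_pos: [0.5241, 0.2084, 0.2729]
tool_rot: [-3.141, 0.0, 1.475]
force: [-0.4, 0.4, -3.3]
grip_width: 0.0376
grip_force: 25.0
```

Emit:
apply_moves --pt "0 0 0.5 0 0 0" --pt "0 0 0.5 0 0 0" --pt "0 0 0 0 0 0" --pt "0 0 0 0 0 0"

```text
time: 12.85
tool_pos: [0.5241, 0.2084, 0.2722]
tool_rot: [3.141, 0.0, 1.475]
force: [-0.5, -0.3, -0.8]
grip_width: 0.0377
grip_force: 25.0
```

Emit:
apply_moves --pt "0 0 0.5 0 0 0" --pt "0 0 0 0 0 0" --pt "0 0 0 0 0 0"

```text
time: 13.15
tool_pos: [0.5241, 0.2084, 0.2722]
tool_rot: [3.141, -0.0, 1.475]
force: [-2.2, -0.4, 3.3]
grip_width: 0.0378
grip_force: 25.0
```

Seated at TCP z 0.2722, exactly as predicted. I'll relieve the press slightly and turn clockwise about the shaft axis.

Emit:
apply_moves --pt "0 0 -0.4 0 0 0" --pt "0 0 0 0 0 0" --pt "0 0.04 0 0 0 0.03" --pt "0 0.07 0 0 0 0.06" --pt "0 0.07 0 0 0 0.06"

```text
time: 13.65
tool_pos: [0.5246, 0.2081, 0.2722]
tool_rot: [3.14, 0.001, 1.322]
force: [-0.7, -2.0, 3.2]
grip_width: 0.0375
grip_force: 24.9
```

Emit:
apply_moves --pt "0 0.07 0 0 0 0.06" --pt "0 0.07 0 0 0 0.06" --pt "0 0.07 0 0 0 0.06" --pt "0 0.07 0 0 0 0.06" --pt "0 0 0 0 0 0"

```text
time: 14.15
tool_pos: [0.5249, 0.2078, 0.2722]
tool_rot: [3.14, 0.001, 1.084]
force: [0.5, -2.8, 3.0]
grip_width: 0.0376
grip_force: 25.0
```

Run:
```python
from h import *
s=snapshot('wrist');o=observe();print(o['time'],o['tool_pos'].round(4),o['tool_rot'].round(4),o['force'].round(2),o['torque'].round(3),o['grip_width'])
P=cloud(s);print('boss top z',np.nanmedian(P[262:270,252:260,2]),'flange',np.nanmedian(P[184:192,245:265,2]))
```

```text
14.2 [0.5249 0.2078 0.2723] [3.1398e+00 4.0000e-04 1.0849e+00] [ 0.93 -3.35  2.73] [-0.541  0.058  0.058] 0.03771896699217603
boss top z 0.09482917887113743 flange 0.0703268529150716
```

Emit:
apply_moves --pt "0 0.07 0 0 0 0.06" --pt "0 0.07 0 0 0 0.06" --pt "0 0.07 0 0 0 0.06" --pt "0 0.07 0 0 0 0.06" --pt "0 0.07 0 0 0 0.06"

```text
time: 14.7
tool_pos: [0.5251, 0.2074, 0.2722]
tool_rot: [3.139, 0.001, 0.783]
force: [0.2, -4.0, 3.4]
grip_width: 0.0377
grip_force: 24.9
```

Emit:
apply_moves --pt "0 0.07 0 0 0 0.06" --pt "0 0.07 0 0 0 0.06" --pt "0 0.07 0 0 0 0.06" --pt "0 0.07 0 0 0 0.06" --pt "0 0 0 0 0 0"

```text
time: 15.2
tool_pos: [0.5253, 0.2071, 0.2723]
tool_rot: [3.139, 0.0, 0.545]
force: [0.1, -5.6, 4.0]
grip_width: 0.0379
grip_force: 25.0
```

Emit:
apply_moves --pt "0 0.07 0 0 0 0.06" --pt "0 0.07 0 0 0 0.06" --pt "0 0.07 0 0 0 0.06" --pt "0 0 0 0 0 0" --pt "0 0 0 0 0 0"

```text
time: 15.7
tool_pos: [0.5253, 0.2068, 0.2723]
tool_rot: [3.139, 0.0, 0.366]
force: [-1.0, -6.3, 3.9]
grip_width: 0.0383
grip_force: 25.0
```

Run:
```python
from h import *
s=snapshot('wrist');o=observe();print(o['time'],o['tool_pos'].round(4),o['tool_rot'].round(4),o['force'].round(2),o['torque'].round(3),o['joints'].round(2))
P=cloud(s);C=np.array([.5242,.2066])
for k,c in red(s):
    for z in (.094,.070,.049):
        w=ray(s,*c,z)[:2]-C;print(k,c.round(1),z,np.hypot(*w).round(4),((np.arctan2(w[1],w[0])-np.pi+np.pi)%(2*np.pi)-np.pi).round(3))
    print(P[int(c[1]),int(c[0])].round(3))
save(s,'w6.png')
```

```text
15.75 [0.5253 0.2068 0.2723] [3.1388e+00 4.0000e-04 3.6610e-01] [-0.81 -4.91  4.53] [-0.968  0.263  0.084] [ 0.28  0.18  1.53 -0.    1.43  1.48]
39 [255.6 267.1] 0.094 0.0192 0.416
39 [255.6 267.1] 0.07 0.0335 0.396
39 [255.6 267.1] 0.049 0.0459 0.389
[0.507 0.199 0.095]
```

Emit:
apply_moves --pt "0 0.2 0 0 0 0.06" --pt "0 0.2 0 0 0 0.06" --pt "0 0.1 0 0 0 0.055" --pt "0 0 0 0 0 0" --pt "0 0 0 0 0 0"

```text
time: 16.25
tool_pos: [0.5253, 0.2064, 0.2723]
tool_rot: [3.139, 0.0, 0.191]
force: [-1.6, -5.0, 4.3]
grip_width: 0.0377
grip_force: 25.0
```

Run:
```python
from h import *
s=snapshot('wrist');o=observe();print(o['time'],o['tool_pos'].round(4),o['tool_rot'].round(4),o['force'].round(2),o['torque'].round(3),o['grip_width'])
C=np.array([.5242,.2066])
for k,c in red(s): print(k,c.round(1),ray(s,*c,.094))
s=snapshot('side')
P=cloud(s);print([(k,c.round(1),P[int(c[1]),int(c[0])].round(3)) for k,c in red(s)])
```

```text
16.3 [0.5253 0.2064 0.2723] [3.1391e+00 4.0000e-04 1.9110e-01] [-1.62 -5.29  3.45] [-0.923  0.37   0.083] 0.037731455332991735
39 [255.6 267.1] [0.50559561 0.20200071 0.094     ]
[(np.int32(27), array([384. , 239.1]), array([ 0.741, -0.455,  0.289])), (np.int32(70), array([383.3, 251.8]), array([ 0.744, -0.449,  0.264])), (np.int32(2460), array([319.3, 289.1]), array([ 0.678, -0.253,  0.002])), (np.int32(66), array([376.7, 285.7]), array([ 0.743, -0.449,  0.203])), (np.int32(213), array([166.2, 290.9]), array([ 0.377, -0.328,  0.04 ]))]
```

Yaw is 0.191. Release gently, then lift straight up and back off along -x to look.

Emit:
apply_moves --pt "0 0 0 0 0 0" --pt "0 0 0 0 0 0" --pt "0 0 0 0 0 0" --pt "0 0 0 0 0 0" --pt "0 0 0 0 0 0" --gripper 60

```text
time: 16.85
tool_pos: [0.5252, 0.2074, 0.2717]
tool_rot: [-3.141, 0.0, 0.19]
force: [0.1, -0.3, 0.6]
grip_width: 0.0599
grip_force: 0.0
```

Emit:
apply_moves --pt "0 0 -5 0 0 0" --pt "0 0 -20 0 0 0" --pt "0 0 -30 0 0 0" --pt "0 0 -30 0 0 0" --pt "-20 0 -10 0 0 0"

```text
time: 17.35
tool_pos: [0.507, 0.2036, 0.3712]
tool_rot: [-3.141, -0.008, 0.189]
force: [0.2, -0.5, -0.1]
grip_width: 0.06
grip_force: 0.0
```

Emit:
apply_moves --pt "-30 0 0 0 0 0" --pt "-30 0 0 0 0 0" --pt "0 0 0 0 0 0" --pt "0 0 0 0 0 0" --pt "0 0 0 0 0 0"

```text
time: 17.85
tool_pos: [0.4473, 0.1922, 0.3673]
tool_rot: [-3.142, -0.001, 0.19]
force: [-0.1, 0.1, -1.0]
grip_width: 0.0602
grip_force: 0.0
```

Run:
```python
from h import *
s=snapshot('wrist');o=observe();print(o['time'],o['tool_pos'].round(4),o['tool_rot'].round(4),o['force'].round(2))
P=cloud(s);C=np.array([.5242,.2065]);print(pulley(s,C,.054))
for k,c in red(s):
    z=P[int(c[1]+.5),int(c[0]+.5),2];w=ray(s,*c,z)[:2]-C;print(k,c.round(1),z.round(4),np.hypot(*w).round(4),np.arctan2(-w[1],-w[0]).round(3))
u,v=np.round(proj(s,[.51,.206,.06])).astype(int);print(u,v)
cv2.imwrite('pics/w7c.png',cv2.resize(cv2.cvtColor(s['frame'][max(v-60,0):v+60,u-60:u+60],4),None,fx=5,fy=5,interpolation=2))
```

```text
17.9 [0.4474 0.1922 0.3671] [ 3.1415e+00 -6.0000e-04  1.8960e-01] [0.03 0.02 0.61]
{'flange': (array([0.5245, 0.2054]), 0.0311, 1773), 'top': (array([0.5245, 0.2054]), 0.023, 1317), ('red', 14): array([0.505, 0.201, 0.07 ]), ('red', 10): array([0.4974, 0.1996, 0.07  ]), ('red', 18): array([0.4894, 0.1999, 0.07  ])}
14 [257.5 132. ] 0.0945 0.0186 0.275
10 [257.5 140. ] 0.0721 0.0276 0.253
18 [255.7 147.8] 0.0516 0.0375 0.188
254 126
```

View pics/w7c.png

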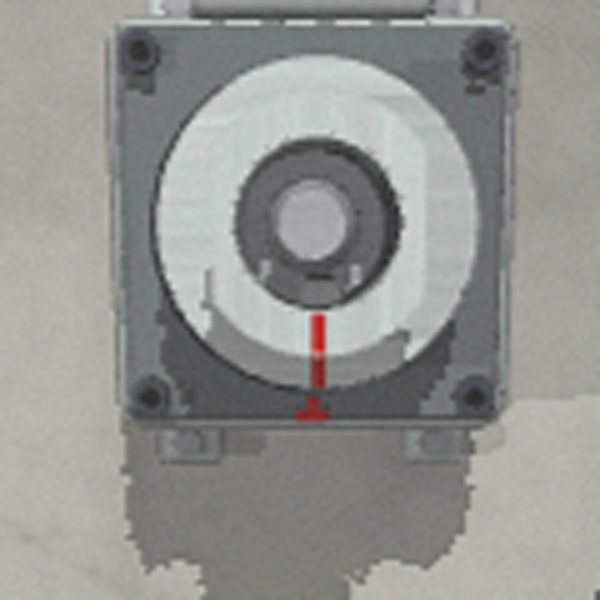

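The crop shows the pulley flush on the seat with the red line at x≈318 and the pointer at x≈312, so they're within about 1 mm. I'll check the residual angle numerically.

Run:
```python
from h import *
s=snapshot('wrist');P=cloud(s);f=s['frame'].astype(int);C=np.array([.5245,.206])
d=np.hypot(P[...,0]-C[0],P[...,1]-C[1])
m=((abs(P[...,2]-.048)<.003)&(d<.062)).astype(np.uint8);cs,_=cv2.findContours(m,0,1)
W=np.array([ray(s,u,v,.048)[:2] for u,v in max(cs,key=cv2.contourArea)[:,0]],np.float32);print(cv2.minAreaRect(W))
def circ(z,t,r0):
    m=((abs(P[...,2]-z)<t)&(d<r0)).astype(np.uint8);cs,_=cv2.findContours(m,0,1);h=np.vstack(cs)[:,0]
    return cv2.minEnclosingCircle(np.array([ray(s,u,v,z)[:2] for u,v in h],np.float32))
print('stud',circ(.098,.002,.01),'flange',circ(.07,.003,.04),'top',circ(.094,.003,.03))
g=f[...,0]-np.maximum(f[...,1],f[...,2]);v,u=np.nonzero((g>25)&(d<.045))
w=g[v,u].astype(float)
z=P[v,u,2]
for lo,hi,zz in ((.09,.1,.094),(.065,.075,.07),(.045,.056,.049)):
    k=(z>lo)&(z<hi);c=np.average(np.stack([u,v],1)[k],axis=0,weights=w[k]);print(zz,k.sum(),c,ray(s,*c,zz))
```

```text
((0.5247547626495361, 0.20634236931800842), (0.07932264357805252, 0.0807991698384285), 10.782773971557617)
stud ((0.5242295861244202, 0.20604132115840912), 0.007337650284171104) flange ((0.5244624018669128, 0.20537981390953064), 0.031071530655026436) top ((0.5245166420936584, 0.20539014041423798), 0.023005222901701927)
0.094 26 [257.16508272 132.20732137] [0.50608187 0.20168124 0.094     ]
0.07 21 [257.12200436 139.98039216] [0.49731584 0.19988953 0.07      ]
0.049 23 [255.95699576 147.73773471] [0.48726732 0.19910573 0.049     ]
```

The pulley's yaw is about 0.20 against 0.19 for the gearbox. It's seated at the right height and released, and nothing is touching it.

```bash
python3 -c "
from bench import job_done;print(job_done())"
```

```text
the job is handed in; nothing more can be done
None
```

The pulley is fully home on the bearing seat with its tab in the keyway; its red line points at the gearbox pointer (within about 0.01 rad by pulley angle, about 1 mm to one side in the last picture from play in the bore), it is released with the arm clear, and the job was handed in at about 18 s.

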